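Lever open the finds case

TASK

Take the spatula from the padded mat, feel along the front of the wooden case for the one gap under the lid where its thin blade goes in, and lever the lid up with it, easing rather than forcing; the lid must be raised by the blade alone until it is well clear of the box. Then swing the lid on until it stands about upright and stays there, and lay (do not drop) the spatula flat back on the padded mat. Leave the sherds in the case, the brush and everything else on the table where they are.

Things in the scene. Friction and masses are not known exactly. Their poses are not given: they have to be found in the camera images.
- case: Wooden finds case, fixed to the table: 150 (x) by 210 (y) by 50 mm high without the lid, walls 8 mm, inner floor at 12 mm. Origin: centre of its underside. Local -x is the front, the hinge is along the +x side. In the middle of the front wall a notch 92 mm wide is cut down to 44 mm, 6 mm below the shut lid.
- notch (a point): Middle of the notch bottom at the outer front face, 44 mm above the table; +x into the case. A sill 30 mm deep, 110 mm wide juts out here, level with the notch bottom. A wooden slip fills the notch up to the lid but for one gap 30 mm wide, whose middle lies anywhere within 28 mm either side of this point (differs each time): only there does a blade go in.
- lid_hinge (a point): Middle of the hinge axis, on the back rim of the case: 50 mm above the table, 75 mm behind the case's centre. The hinge runs along the case's y.
- lid (a joint): Angle of the lid, a plain wooden board 150 by 210 by 8 mm with a paper label, no handle, flush with the case all round, its underside on the rim at 50 mm: 0 shut, grows as the front edge rises, 1.57 upright, stop at 1.75. Stiff hinge: the lid stays at any angle it is left (about 5 N at the front edge raises it).
- lid_edge (a point): Middle of the lid's front lower edge, 150 mm from the hinge axis; 50 mm above the table when shut.
- spatula: Conservator's spatula, 70 g, 185 mm long, lying along its x: square wooden handle 18 by 18 mm from x -95 to +15 mm, then a steel blade 20 mm wide, 2.5 mm thick, to x +90 mm, at mid-height of the handle (z 9 mm). Origin on the handle underside, below the centre of mass. The brush beside it has a thinner handle and a thick dark head.
- spatula_tip (a point): Middle of the blade end: x +90, z +9 mm from the spatula's origin.
- mat: Grey padded mat, fixed, 270 (x) by 180 (y) by 8 mm thick; origin at the centre of its underside. Spatula and brush lie on it, about 84 mm apart, either way round.
- brush: Flat brush, 145 mm long along its x, handle 14 by 12 mm, head 22 mm wide; lies on the mat. Origin on its underside near mid-length. Not to be moved.
- sherd_a: Potsherd, about 45 by 30 by 8 mm, inside the closed case on the padded floor. Origin on its underside. Not to be moved.
- sherd_b: A second potsherd, about 40 by 35 by 8 mm, inside the case. Not to be moved.
- jar: Glass jar with a lid, 56 mm across, 85 mm high, standing on the table; origin under its centre. Not to be moved.
- loupe: Black loupe, 48 mm across, 42 mm high, standing on the table; origin under its centre. Not to be moved.
- card_tray: Open cardboard tray 70 by 90 by 30 mm holding a sherd; origin under its centre. Not to be moved.
- scale_bar: White scale bar with black bands, 150 by 22 by 5 mm, flat on the table; origin under its centre. Not to be moved.
There are look-alikes about, which are no part of the job. Leave any yellow look-alike of the spatula alone.

How it is judged:
On the way, in this order (a step that is already met when the one before it is completed fails the run):
1. the blade is in under the still closed lid: its end at least 10 mm behind the outer front face, below the lid (x of spatula_tip in the frame of case between -0.065 and 0.07 m and y of spatula_tip in the frame of case between -0.06 and 0.06 m and z of spatula_tip in the frame of case between 0.03 and 0.053 m and value of joint lid below 0.12 rad), for 0.02 s.
2. the lid is raised at least 0.2 rad (30 mm at its front edge) with the spatula bearing on it (value of joint lid above 0.2 rad and contact force between spatula and lid above 0.3 N), for 0.05 s.
3. the lid has been swung up to about upright (1.2 rad or more) (value of joint lid above 1.2 rad), for 0.1 s.
At the end, for the whole second after the job is handed in: The lid stands at 1.2 rad or more, at rest; the spatula lies flat (within 0.15 rad, on any side of its handle) and still on the mat, its origin within 90 mm (x) and 85 mm (y) of the mat's centre (value of joint lid above 1.2 rad and x of spatula in the frame of mat between -0.09 and 0.09 m and y of spatula in the frame of mat between -0.085 and 0.085 m and z of spatula in the frame of mat below 0.03 m and (angle between spatula's own z axis and vertical below 0.15 rad or angle between spatula's own z axis and vertical above 2.99 rad or angle between spatula's own y axis and vertical below 0.15 rad or angle between spatula's own y axis and vertical above 2.99 rad) and linear speed of spatula below 0.02 m/s and velocity of joint lid between -0.05 and 0.05 rad/s); the robot touches nothing.
It fails at once if the gripper or arm touches the lid before it has been levered up 0.2 rad (value of joint lid below 0.2 rad and contact force between any of the fingers, the arm and lid above 0.5 N).
It fails at once if the spatula is forced: more than 30 N on the case or its lid (contact force between spatula and case above 30 N).
It fails at once if the spatula is dropped or thrown (over 0.8 m/s while not held) (contact force between the fingers and spatula below 0.05 N and linear speed of spatula above 0.8 m/s).
It fails at once if a sherd in the case is shifted by more than 15 mm (distance of any of sherd_a, sherd_b from where it was at the start of the episode above 0.015 m).
It fails at once if the brush or another bystander is shifted by more than 25 mm (distance of any of brush, jar, loupe, card_tray, scale_bar from where it was at the start of the episode above 0.025 m).
It also fails if it takes over 72 s, if anything falls off the work surface, if the arm or the gripper's body presses on something with over 40 N, if the wrist force passes 120 N, or if a joint passes its speed limit or range.

ROBOT

A 6-joint arm with a two-finger parallel gripper is mounted at the origin on the work surface. World frame = base frame: x ahead of the robot, y to its left, z up, the work surface at z = 0. Lengths are in m, angles in rad, forces in N, time in s.
With the tool pointing down it reaches from about 0.3 to 0.825 m from the base axis. Payload 5.4 kg.
Tool frame: the origin (TCP) lies at the very end of the fingers, on their centre line; the grasp point (between the pads) lies 19 mm behind it; z points along the fingers, y is the line along which they close (so a half turn about z gives the same grasp; the last joint's range is limited). The gripper opens to 92 mm and grips with 3 to 60 N. Pads are 20 mm wide; open, the fingers measure 128 mm over their backs; the gripper's body (75 mm by 189 mm) begins 69 mm behind the grasp point.
Start: joints at [-1.372, 0.158, 1.597, -0, 1.386, -0.21], TCP at [0.229, -0.528, 0.215] pointing down, gripper open.
Joint ranges: [-2.91, 2.91], [-0.94, 2.29], [0.18, 2.7], [-1.29, 4.43], [0.17, 2.64], [-3, 3]. Speed limits (rad/s): [2.57, 2.57, 3.14, 3.14, 3.14, 3.14].

INTERFACE

Orientations are given as a rotation vector (axis times angle).
In Python, from workcell import bot gives the robot as it stands. Calls block until the motion is done:
- bot.goto(position, orientation): joint-space move of the TCP to a pose.
- bot.line_to(position, rot=None, max_speed=0.15): straight line of the TCP; rot=None keeps the orientation; max_speed is the mean speed in m/s.
- bot.set_joints(angles): joint-space move.
- bot.set_gripper(opening, newtons=None): opening from 0.0 (shut) to 1.0 (fully open); newtons is the grip in N (None keeps the last); returns when the fingers have stopped.
- bot.hold(seconds).
- bot.inverse_kinematics(position, orientation): joint angles nearest the present ones, or None.
- bot.read_camera(name): name is "side" or "top"; returns a dict with "pixels" (384x512x3 uint8, blue, green, red), "fx", "fy", "cx", "cy" (pixels), "R" (3x3) and "t" (3): a world point X has camera coordinates R X + t. Camera axes: x right, y down, z forward; pixel columns grow to the right and rows downward; lengths in m; the calibration is good to about 2 mm. A picture is of the moment at which its call begins. There is no depth.
A pose or a line that the arm cannot do raises bot.MotionError and nothing moves.
- bot.job_done(): hands the job in; it is judged then, once.
Readings, each from a call of its own:
- bot.current_clock(): time.
- bot.current_joints(): joint angles.
- bot.current_joint_vel(): joint speeds.
- bot.current_effort(): joint torques, N m.
- bot.current_ee_pos(): TCP position.
- bot.current_tool_rot(): TCP orientation.
- bot.current_contact_force(): force on the tool from outside, world axes, zero at the start.
- bot.current_ft_torque(): the same for the moment, N m.
- bot.current_opening(): opening from 0.0 (shut) to 1.0 (fully open).
- bot.current_grip_force(): force on a finger pad.
Only numpy, scipy, OpenCV 4.12 (cv2) and the standard library are available. Lean on these libraries where they do the work, as an engineer would, in place of code of your own. Each camera call takes 0.05 s, during which the arm holds its last target. There are 200 camera calls.

## Working session

There is one attempt and no reset: what is moved stays moved. The work goes in short steps, each a Python script; the robot and the scene stay as the last script left them, time stands still between calls to the robot, and variables do not carry over. Pictures are saved under pics/ and viewed, at most 10 in all, crops included, and the job is handed in when it is done.

```bash
mkdir -p pics
cat > h.py <<'E'
import numpy as np, cv2
from workcell import bot
def snap(n,f):
    c=bot.read_camera(n); p=np.asarray(c["pixels"],np.uint8); cv2.imwrite(f,p); np.savez(f+".npz",p=p,K=[c["fx"],c["fy"],c["cx"],c["cy"]],R=c["R"],t=c["t"]); return p
def load(f): return np.load(f+".npz")
def ray(d,u,v):
    fx,fy,cx,cy=d["K"]; R=d["R"]; return -R.T@d["t"], R.T@np.array([(u-cx)/fx,(v-cy)/fy,1])
def atz(d,u,v,z):
    o,r=ray(d,u,v); return o+r*(z-o[2])/r[2]
def tri(d1,p1,d2,p2):
    o1,r1=ray(d1,*p1);o2,r2=ray(d2,*p2)
    s=np.linalg.lstsq(np.c_[r1,-r2],o2-o1,rcond=None)[0]
    a=o1+s[0]*r1;b=o2+s[1]*r2; return (a+b)/2, np.linalg.norm(a-b)
def proj(d,X):
    q=d["R"]@np.asarray(X)+d["t"]; return q[:2]/q[2]*d["K"][:2]+d["K"][2:]
E
python3 - <<'E'
from h import *
a=snap("top","pics/t0.png");b=snap("side","pics/s0.png")
for f in("pics/t0.png","pics/s0.png"):
    d=load(f);print(d["K"],(-d["R"].T@d["t"]),d["R"][2])
    cv2.imwrite(f.replace("0","0b"),cv2.resize(d["p"],(800,600),interpolation=cv2.INTER_CUBIC))
E
```

```text
[348.81417216 348.81417216 261.45760581 193.5204509 ] [0.35857459 0.00497029 0.96275981] [ 0.12778904  0.0149346  -0.99168892]
[465.51988628 465.51988628 263.61766901 191.55487806] [0.88129685 0.8151842  0.77171009] [-0.3800893  -0.69739904 -0.6075909 ]
```

View pics/t0b.png

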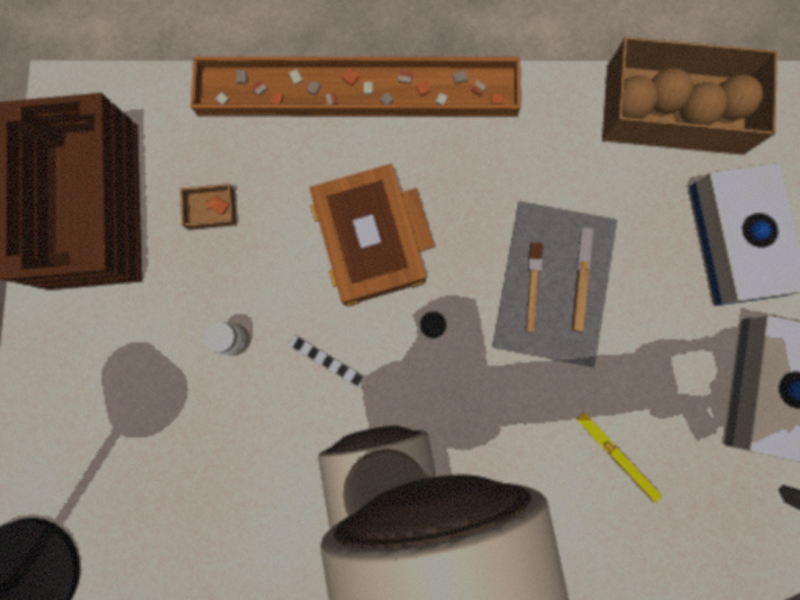

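View pics/s0b.png

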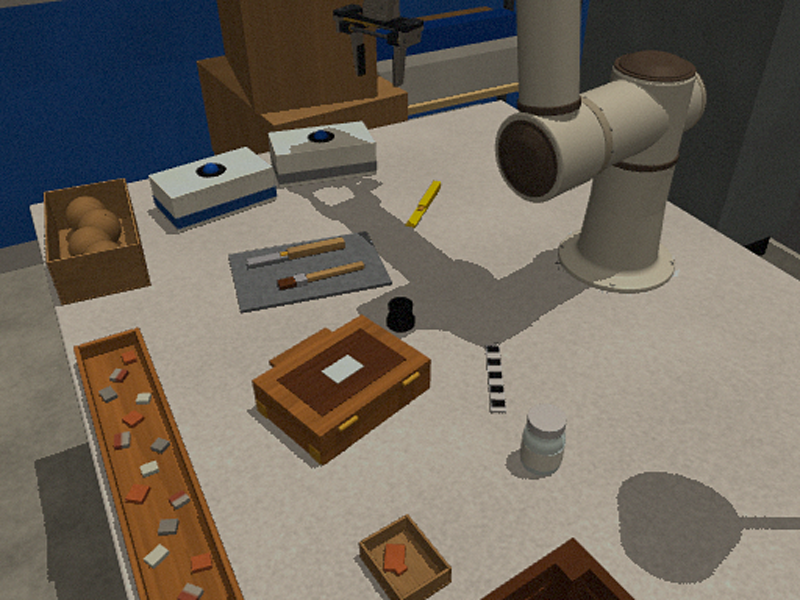

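The tools on the mat (800-px top view) are the brush at (534,285), with a thin handle and dark head, and the spatula at (583,280), with a steel blade and thicker handle. The yellow look-alike is at (620,457), off the mat. The spatula fits the description. The case's sill faces right at (418,222), which is its front. I'll confirm in enlarged crops.

Run:
```python
from h import *
a=load("pics/t0.png")["p"];b=load("pics/s0.png")["p"]
# top crop cols 190..400 rows 100..240 ; 
c=cv2.resize(a[100:240,190:400],None,fx=3.8,fy=3.8,interpolation=cv2.INTER_CUBIC)
cv2.imwrite("pics/tc.png",c)
c=cv2.resize(b[145:300,140:290],None,fx=3.8,fy=3.8,interpolation=cv2.INTER_CUBIC)
cv2.imwrite("pics/sc.png",c)
print(c.shape)
```

```text
(589, 570, 3)
```

View pics/tc.png

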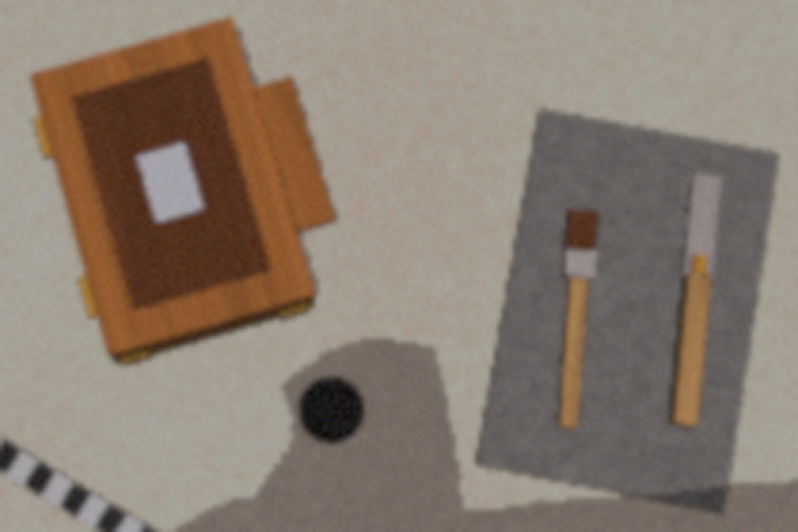

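View pics/sc.png

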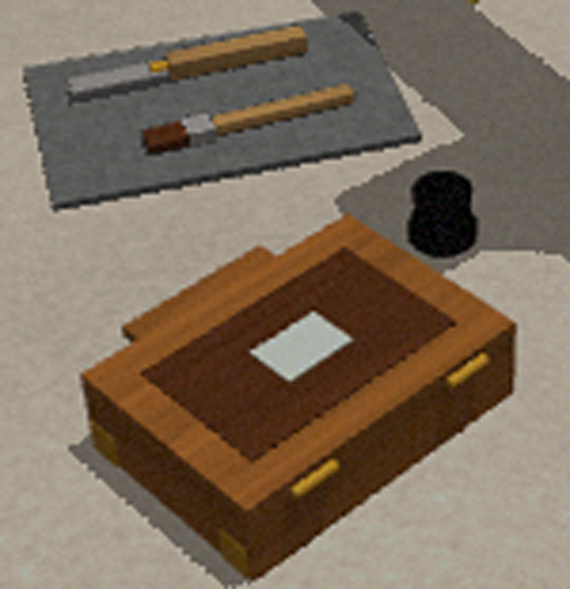

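Spatula confirmed: top crop shows the blade tip at (707,176) and handle end at (685,423); side crop shows the tip at (70,88). Now I'll triangulate.

Run:
```python
from h import *
T=load("pics/t0.png");S=load("pics/s0.png")
ct=lambda x,y:(190+(x+.5)/3.8-.5,100+(y+.5)/3.8-.5)
cs=lambda x,y:(140+(x+.5)/3.8-.5,145+(y+.5)/3.8-.5)
P={"FF":((231,18),(82,377)),"FN":((314,293),(345,216)),"BN":((113,350),(517,325)),"BF":((33,74),(250,508)),
"tip":((707,175),(70,88)),"hfront":((697,275),(168,62)),"hback":((685,419),(303,36)),
"sillF":((293,78),(124,330)),"sillN":((336,219),(262,247)),
"mFL":((540,110),(55,208)),"mFR":((777,154),(24,67)),"mNL":((477,463),(420,138)),"loupe":((331,410),(441,185))}
R={}
for k,(a,b) in P.items():
    R[k],e=tri(T,ct(*a),S,cs(*b)); print(k,R[k].round(4),"gap",round(e,4))
n=np.linalg.norm
print("lid",n(R["FF"]-R["FN"]),n(R["FF"]-R["BF"]),n(R["BN"]-R["BF"]),n(R["FN"]-R["BN"]))
# fixed-height estimates
for k,z in [("FF",.058),("FN",.058),("BN",.058),("BF",.058),("tip",.018),("hfront",.026),("hback",.026),("mFL",.008),("mFR",.008),("mNL",.008),("sillF",.044),("sillN",.044)]:
    print(k,atz(T,*ct(*P[k][0]),z)[:2].round(4),atz(S,*cs(*P[k][1]),z)[:2].round(4))
```

```text
FF [0.7213 0.0504 0.0532] gap 0.0025
FN [ 0.5223 -0.0105  0.0544] gap 0.004
BN [0.4784 0.1305 0.053 ] gap 0.0032
BF [0.6767 0.1915 0.0554] gap 0.0009
tip [ 0.6186 -0.2979  0.0131] gap 0.0024
hfront [ 0.5433 -0.2866  0.0193] gap 0.0033
hback [ 0.4378 -0.2743  0.0179] gap 0.0002
sillF [0.682  0.0059 0.0375] gap 0.0017
sillN [ 0.5771 -0.0253  0.0395] gap 0.0009
mFL [ 6.711e-01 -1.791e-01  1.000e-04] gap 0.0018
mFR [ 0.6376 -0.3528  0.0056] gap 0.0041
mNL [ 0.4076 -0.1296  0.0009] gap 0.0032
loupe [ 0.4432 -0.0238  0.0416] gap 0.0071
lid 0.20811102423584069 0.14795012391197385 0.20750987752579664 0.1476823027466164
FF [0.7182 0.0507] [0.7233 0.0546]
FN [ 0.5199 -0.0094] [ 0.5256 -0.0078]
BN [0.4791 0.129 ] [0.4799 0.1361]
BF [0.6762 0.1907] [0.6771 0.194 ]
tip [ 0.6162 -0.2957] [ 0.6211 -0.292 ]
hfront [ 0.5405 -0.2837] [ 0.5474 -0.2783]
hback [ 0.4372 -0.272 ] [ 0.4425 -0.2625]
mFL [ 0.6677 -0.1771] [ 0.6739 -0.1698]
mFR [ 0.6351 -0.3508] [ 0.6398 -0.3513]
mNL [ 0.4059 -0.1278] [ 0.4132 -0.122 ]
sillF [0.679  0.0063] [0.6844 0.0124]
sillN [ 0.5756 -0.0249] [ 0.5793 -0.0205]
```

```bash
cat >> h.py <<'E'
from scipy.spatial.transform import Rotation as Ro
YC=1.872; CEN=np.array([.6000,.0923]); G=-.015; HT=.003
cx=np.array([np.cos(YC),np.sin(YC)]); cy=np.array([-cx[1],cx[0]])
S=1
def case(x,y,z): return np.r_[CEN+x*cx+y*cy,z]
def pose(tip,yaw,pitch,s=None,dx=0.):
    s=s or S; Rs=Ro.from_euler('z',yaw)*Ro.from_euler('y',-pitch)
    R=Rs*Ro.from_matrix(np.diag([s,-s,-1.]))
    return np.asarray(tip)+Rs.apply([G-.09,0,HT-.009]), R.as_rotvec()
SP=np.array([.5317,-.281]); SY=-.150
def sp_tip(z): return np.r_[SP+.09*np.array([np.cos(SY),np.sin(SY)]),z]
E
python3 - <<'E'
from h import *
np.set_printoptions(precision=3,suppress=True)
print(bot.current_tool_rot(),bot.current_contact_force())
for s in(1,-1):
    for n,a in dict(pick=(sp_tip(.017),SY,0),pre=(case(-.12,0,.1),YC,0),probe=(case(-.07,0,.047),YC,0),lev=(case(-.04,0,.08),YC,.35),up=(case(-.0,0,.16),YC,.3),up2=(case(.05,0,.16),YC,.0)).items():
        p,r=pose(*a,s=s); print(s,n,p,bot.inverse_kinematics(p,r))
E
```

```text
[-3.074 -0.637 -0.   ] [ 0.379 -0.709 -0.204]
1 pick [ 0.517 -0.279  0.011] [-0.7    0.428  1.702  0.     1.012  1.021]
1 pre [ 0.667 -0.123  0.094] [-0.36   0.524  1.383 -0.     1.235 -0.661]
1 probe [ 0.652 -0.075  0.041] [-0.298  0.536  1.479 -0.     1.126 -0.599]
1 lev [ 0.641 -0.038  0.038] [-0.385  0.639  1.377  0.275  1.361 -0.776]
1 up [ 0.629 -0.002  0.123] [-0.322  0.474  1.42   0.245  1.43  -0.68 ]
1 up2 [0.616 0.04  0.154] [-0.131  0.316  1.533 -0.     1.292 -0.432]
-1 pick [ 0.517 -0.279  0.011] [-0.7    0.428  1.702 -0.     1.012 -2.121]
-1 pre [ 0.667 -0.123  0.094] [-0.36   0.524  1.383 -0.     1.235  2.481]
-1 probe [ 0.652 -0.075  0.041] [-0.298  0.536  1.479 -0.     1.126  2.542]
-1 lev [ 0.641 -0.038  0.038] [-0.385  0.639  1.377  0.275  1.361  2.366]
-1 up [ 0.629 -0.002  0.123] [-0.322  0.474  1.42   0.245  1.43   2.462]
-1 up2 [0.616 0.04  0.154] [-0.131  0.316  1.533 -0.     1.292  2.709]
```

Run:
```python
from h import *
np.set_printoptions(precision=4,suppress=True)
bot.set_gripper(.5,20)
p,r=pose(sp_tip(.017),SY,0)
bot.goto(p+[0,0,.1],r); bot.line_to(p+[0,0,.03]); bot.line_to(p,max_speed=.06)
print(bot.current_ee_pos(),bot.current_contact_force())
bot.set_gripper(0,60); print(bot.current_opening()*.092,bot.current_grip_force())
bot.line_to(p+[0,0,.1])
q,r=pose(case(-.135,0,.1),YC,0); bot.goto(q,r)
print(bot.current_opening()*.092,bot.current_grip_force(),bot.current_contact_force(),bot.current_clock())
a=snap("top","pics/t1.png");b=snap("side","pics/s1.png")
f=lambda im:cv2.resize(im,(400,400),interpolation=cv2.INTER_CUBIC)
cv2.imwrite("pics/c1.png",np.hstack([f(a[90:220,200:330]),f(b[130:290,130:290])]))
```

```text
[ 0.5168 -0.2787  0.0108] [ 0.7004 -0.4281  0.4445]
0.01738733165881895 59.85346555709839
0.017583908947090766 59.85246956348419 [ 0.5952 -0.4434 -0.4235] 6.5
```

View pics/c1.png

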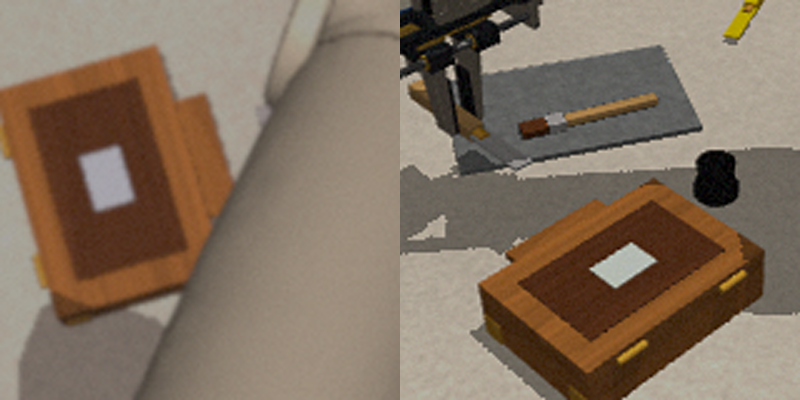

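The spatula is gripped level, with its tip (crop 520,160) in front of the sill. Next I'll feel the sill height.

Run:
```python
from h import *
np.set_printoptions(precision=2,suppress=True)
def go(x,y,z,v=.08): p,r=pose(case(x,y,z),YC,0); bot.line_to(p,r,max_speed=v)
go(-.135,0,.056); go(-.090,0,.056); go(-.090,0,.050)
f0=np.mean([bot.current_contact_force() for _ in range(5)],0);t=bot.current_clock()
z=.050
while z>.040:
    z-=.0005; go(-.090,0,z,.02); f=bot.current_contact_force()-f0
    if f[2]>1.2: break
print(z,f,bot.current_ee_pos()-pose(case(-.09,0,z),YC,0)[0],bot.current_clock()-t,bot.current_clock())
```

```text
0.045 [ 0.04 -0.37  1.43] [ 0. -0.  0.] 2.5 10.7583
```

Run:
```python
from h import *
np.set_printoptions(precision=2,suppress=True)
Z=.0467
def go(x,y,z=Z,v=.1): p,r=pose(case(x,y,z),YC,0); bot.line_to(p,r,max_speed=v)
go(-.090,0)
for y in (0,-.008,.008,.016,-.016,-.024,.024):
    go(-.088,y); f0=np.mean([bot.current_contact_force() for _ in range(5)],0)
    x=-.084; hit=False
    while x<-.054:
        x+=.002; go(x,y,v=.04); f=bot.current_contact_force()-f0
        if f[:2]@cx<-2.0: hit=True;break
    print(y,round(x,4),hit,f,round(bot.current_clock(),2))
    if not hit: break
    go(-.088,y)
```

```text
0 -0.072 True [ 2.11 -5.38 -0.22] 12.81
-0.008 -0.054 False [ 3.55 -0.82 -1.63] 17.17
```

Gap found around y ≈ −8 mm or a little beyond, since the side force points to −y. I'll centre the blade there and push it deeper.

Run:
```python
from h import *
np.set_printoptions(precision=2,suppress=True)
def go(x,y,z,v=.05): p,r=pose(case(x,y,z),YC,0); bot.line_to(p,r,max_speed=v)
def F():
    f=np.mean([bot.current_contact_force() for _ in range(4)],0)-[.6,-.44,-.4]; return np.r_[f[:2]@cx,f[:2]@cy,f[2]]
y=-.008;z=.0467
for _ in range(6):
    f=F(); print(round(y,4),round(z,4),f)
    if abs(f[1])<.8 and abs(f[2])<.8: break
    y+=np.clip(f[1]*.0007,-.002,.002) if abs(f[1])>=.8 else 0
    z+=np.clip(f[2]*.0003,-.0005,.0005) if abs(f[2])>=.8 else 0
    go(-.054,y,z)
y-=.001 ; x=-.054
while x<-.040:
    x+=.002; go(x,y,z); f=F()
    if f[0]<-3 or abs(f[1])>5: break
print(x,y,z,f,bot.current_clock())
```

```text
-0.008 0.0467 [-0.91 -3.44 -0.53]
-0.01 0.0467 [ 0.81 -0.11 -0.54]
-0.03999999999999999 -0.011 0.0467 [0.2  1.24 0.44] 19.1667
```

Run:
```python
from h import *
np.set_printoptions(precision=2,suppress=True)
y=-.011
def go(x,z,p,v=.04): a,r=pose(case(x,y,z),YC,p); bot.line_to(a,r,max_speed=v)
def F():
    f=np.mean([bot.current_contact_force() for _ in range(4)],0)-[.6,-.44,-.4]; return np.r_[f[:2]@cx,f[:2]@cy,f[2]]
ok=True
for p in np.arange(.03,.221,.03):
    go(-.103+.063*np.cos(p),.0458+.063*np.sin(p),p); f=F(); print("lev",round(p,2),f,bot.current_ft_torque())
    if np.linalg.norm(f)>18: ok=False;break
if ok:
    x=-.103+.063*np.cos(p); z=.0458+.063*np.sin(p)
    while z<.088:
        z+=.004; p=min(p+.02,.32); go(x,z,p); f=F(); print("lift",round(z,3),round(p,2),f)
        if np.linalg.norm(f)>18: break
print(bot.current_clock(),bot.current_opening()*.092)
snap("top","pics/t2.png");b=snap("side","pics/s2.png")
cv2.imwrite("pics/c2.png",cv2.resize(b[110:290,110:310],None,fx=3.3,fy=3.3,interpolation=cv2.INTER_CUBIC))
```

```text
lev 0.03 [ 0.32 -0.33 -0.75] [-0.05 -0.12  0.04]
lev 0.06 [ 2.07 -0.03  0.16] [ 0.25 -0.    0.02]
lev 0.09 [2.52 0.14 1.75] [ 0.23 -0.08  0.01]
lev 0.12 [2.59 0.21 2.33] [ 0.13 -0.07 -0.01]
lev 0.15 [1.92 0.74 2.38] [ 0.05 -0.11  0.  ]
lev 0.18 [ 0.03 -0.25  2.89] [ 0.03 -0.14 -0.04]
lev 0.21 [0.6  0.47 3.52] [-0.   -0.18 -0.06]
lift 0.063 0.23 [-0.79 -0.65 -2.71]
lift 0.067 0.25 [ 0.55 -0.52 -4.85]
lift 0.071 0.27 [ 1.43  1.28 -4.82]
lift 0.075 0.29 [ 1.1   1.81 -2.99]
lift 0.079 0.31 [ 1.23  0.94 -4.25]
lift 0.083 0.32 [ 1.56  0.89 -4.2 ]
lift 0.087 0.32 [ 0.41  0.88 -4.69]
lift 0.091 0.32 [ 0.    0.62 -4.26]
22.9167 0.01750875191308245
```

View pics/c2.png

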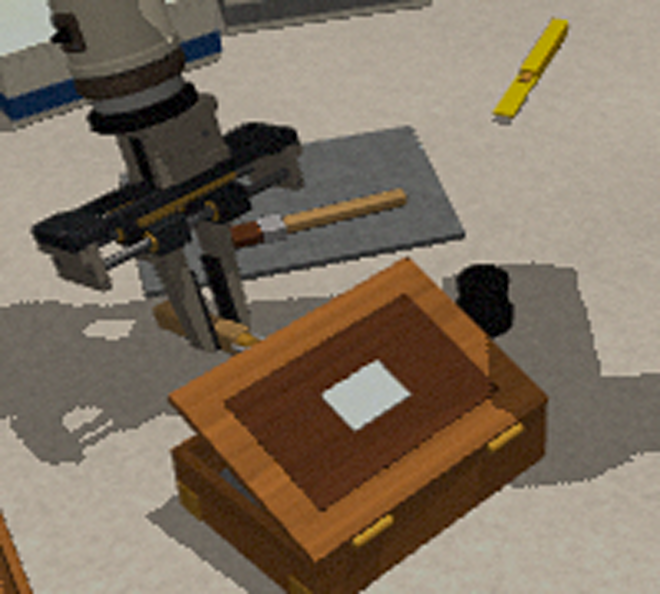

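The lid is clearly up: its front edge is well off the box and the blade is beneath it. The nominal angle is about 0.35 rad. Now I'll sweep it along the hinge arc.

Run:
```python
from h import *
np.set_printoptions(precision=2,suppress=True)
y=-.011
def go(x,z,p,v=.06): a,r=pose(case(x,y,z),YC,p); bot.line_to(a,r,max_speed=v)
def F():
    f=np.mean([bot.current_contact_force() for _ in range(4)],0)-[.6,-.44,-.4]; return np.r_[f[:2]@cx,f[:2]@cy,f[2]]
r=.1165
for a in np.arange(.42,1.53,.08):
    go(.0765-r*np.cos(a),.05+r*np.sin(a),.32); f=F(); print(round(a,2),f)
    if np.linalg.norm(f)>20: break
print(bot.current_clock(),bot.current_opening()*.092)
b=snap("side","pics/s3.png")
cv2.imwrite("pics/c3.png",cv2.resize(b[70:290,110:330],None,fx=2.7,fy=2.7,interpolation=cv2.INTER_CUBIC))
```

```text
0.42 [ 0.14 -0.06 -1.14]
0.5 [-0.07 -0.14 -2.33]
0.58 [ 1.24  0.56 -2.36]
0.66 [ 0.13 -0.05 -2.41]
0.74 [ 0.19 -0.79 -2.91]
0.82 [ 0.18  0.51 -2.17]
0.9 [ 0.24  0.95 -2.14]
0.98 [-0.34 -0.77 -0.6 ]
1.06 [ 0.49 -0.23 -1.42]
1.14 [-0.51  0.08 -0.37]
1.22 [ 0.03 -0.14 -0.42]
1.3 [ 0.7   0.23 -1.1 ]
1.38 [ 0.7  -0.34 -0.86]
1.46 [ 0.68  0.64 -1.18]
27.4 0.017151706378520443
```

View pics/c3.png

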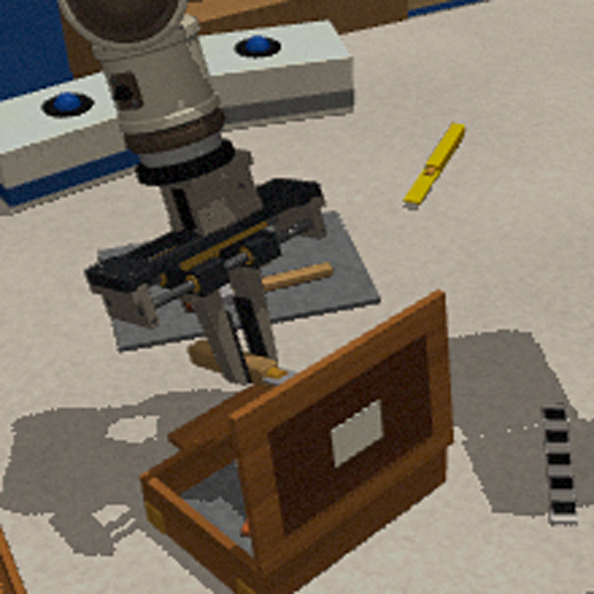

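Run:
```python
from h import *
d=load("pics/s3.png")
for a in (1.0,1.1,1.2,1.3,1.4,1.5,1.6):
    o=[]
    for y in(.105,-.105):
        for t in (0,.008):
            q=proj(d,case(.0765-.15*np.cos(a)+t*np.sin(a),y,.05+.15*np.sin(a)+t*np.cos(a))); o.append(((q-[110,70])*2.7).round())
    print(a,*o)
print(*[((proj(d,case(.0765,y,.05))-[110,70])*2.7).round() for y in(.105,-.105)])
```

```text
1.0 [380. 277.] [385. 276.] [174. 396.] [179. 396.]
1.1 [391. 276.] [397. 276.] [184. 396.] [189. 397.]
1.2 [402. 276.] [409. 277.] [195. 398.] [201. 400.]
1.3 [415. 279.] [422. 280.] [207. 402.] [213. 405.]
1.4 [428. 283.] [436. 285.] [219. 408.] [226. 412.]
1.5 [442. 289.] [450. 292.] [233. 416.] [240. 421.]
1.6 [456. 296.] [464. 301.] [247. 426.] [254. 432.]
[449. 437.] [259. 572.]
```

The lid stands at about 1.47 rad: corners (442,291) and (233,415) match the model. Now I'll lay the spatula back where it was.

Run:
```python
from h import *
np.set_printoptions(precision=4,suppress=True)
a,r=pose(case(-.04,-.011,.165),YC,.32); bot.line_to(a,r,max_speed=.1)
a,r=pose(case(-.12,-.011,.165),YC,0); bot.line_to(a,r,max_speed=.12)
p,r=pose(sp_tip(.017),SY,0)
bot.goto(p+[0,0,.1],r); bot.line_to(p+[0,0,.012],max_speed=.1)
f0=np.mean([bot.current_contact_force() for _ in range(5)],0)
for h in np.arange(.010,-.0011,-.001):
    bot.line_to(p+[0,0,h],max_speed=.02); f=bot.current_contact_force()-f0
    if f[2]>1.5: break
print(h,f)
snap("side","pics/s4a.png")
bot.set_gripper(.2,20); bot.hold(.2); bot.set_gripper(.5); bot.hold(.3)
bot.line_to(p+[0,0,.12],max_speed=.1)
q,_=pose(sp_tip(.2),SY,0); bot.line_to(np.array([.40,-.42,.25]))
print(bot.current_clock())
a=snap("top","pics/t4.png");b=snap("side","pics/s4.png")
f=lambda im:cv2.resize(im,(400,400),interpolation=cv2.INTER_CUBIC)
cv2.imwrite("pics/c4.png",np.hstack([f(a[100:260,180:400]),f(b[70:290,110:330])]))
```

```text
8.673617379884035e-18 [-1.0594  0.0685  2.4625]
39.125
```

View pics/c4.png

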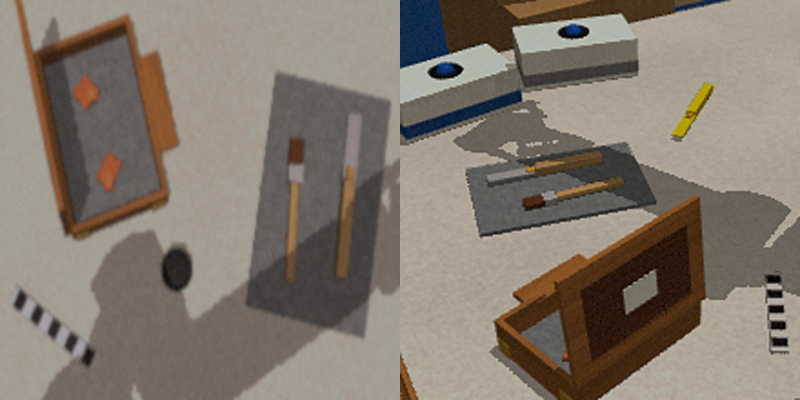

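The picture shows the lid standing upright, the spatula flat on the mat at left-panel (348,195), and the sherds and brush in place. Nothing is touching the robot, so I'm handing in.

```bash
python3 -c "
from workcell import bot
bot.hold(.5); print(bot.job_done())"
```

```text
the job is handed in; nothing more can be done
None
```

The job is handed in, with no verdict returned: the blade levered the lid up through the gap and swung it on to stand at about 1.47 rad, the spatula lies flat back on the mat, and in the last picture nothing else appears to have moved.

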